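# Close both length stops onto the tube in the sloping stop fixture

## Task

The short square tube lying in the sloping stop fixture is already where it has to be. Slide the left and the right stop along the track, by their upright tabs, until each one is up against its end of the tube, leaving the tube lying in the trough where it is, and let go.

Things in the scene. Friction and masses are not known exactly. Their poses are not given: they have to be found in the camera images.
- trough: Sloping steel trough of the fixture, fixed, 330 mm long. Origin: mid-length on the bed surface, on the middle line of tube and stops, 45 mm over the bench. y along the track (to the robot's left); x up the slope, away from the robot (bed rises 30 degrees); z square to the bed, leaning 30 degrees towards the robot. Bed from x = -21 to 66 mm; ledge 5 mm thick below x = -15 mm, to z = 21 mm.
- shield_edge (a point): Middle of the top edge of the aluminium spatter shield: a 3 mm sheet, full length of the trough, standing square on the bed's upper edge at trough x = 63 mm up to z = 110 mm. It leans over the track, so a vertical gripper fouls it; take the tabs along the trough's -z or up to 10 degrees steeper, fingers closing along its y. Axes as the trough's.
- square_tube: Loose square steel tube, 30 x 90 x 30 mm, about 0.2 kg, lying along the trough between the stops, its underside on the bed and one side near the ledge. Origin: centre of its underside; y along its length (ends at y = +45 and -45 mm), z square to the bed.
- stop_left (a joint): Left stop (robot's left, trough +y): slides along the track. 0 = outermost, where its middle is at trough y = +125 mm; grows to 0.1 m as it slides to the right, towards the tube. It stays where it is left; sliding takes about 4 N. The shoe is 45 mm long along y, 26 mm wide and 28 mm high over the bed.
- stop_right (a joint): Right stop (trough -y), the mirror image: 0 = outermost, middle at trough y = -125 mm; grows to 0.1 m as it slides to the left, towards the tube. Same shoe, same 4 N.
- stop_left_grip (a point): Point in the left stop's aluminium tab, 60 mm over the bed on the tab's middle line, good to grip. The tab is 14 mm thick along the track and 24 mm wide along the slope, and reaches from 28 to 77 mm over the bed. Axes as the trough's. It lies 22.5 mm outward of the stop's end face.
- stop_right_grip (a point): The same point in the right stop's tab, 22.5 mm outward of that stop's end face.
- stop_left_face (a point): Centre of the left stop's flat end face that meets the tube, 15 mm over the bed.
- stop_right_face (a point): Centre of the right stop's flat end face that meets the tube, 15 mm over the bed.
Mind the look-alikes: they are no part of the job. What is shaped like the square_tube but turquoise is not meant.

How it is judged:
At the end, for the whole second after the job is handed in: Each stop's end face is within 4 mm of its end of the tube; the tube is at rest, within 12 mm of where it lay at the start, and still lies flat and straight in the trough (within 5 mm of its middle line and bed, and about 4.5 degrees) (y of stop_left_face in the frame of square_tube below 0.049 m and y of stop_right_face in the frame of square_tube above -0.049 m and distance of square_tube from where it was at the start of the episode below 0.012 m and x of square_tube in the frame of trough between -0.005 and 0.006 m and z of square_tube in the frame of trough below 0.005 m and angle between the y axis of square_tube and the y axis of trough, either way round below 0.08 rad and angle between the z axis of square_tube and the z axis of trough, either way round below 0.08 rad and linear speed of square_tube below 0.01 m/s); the robot touches nothing.
It also fails if it takes over 48 s, if anything falls off the work surface, if the arm or the gripper's body presses on something with over 40 N, if the wrist force passes 120 N, or if a joint passes its speed limit or range.

## Robot

A 6-joint arm with a two-finger parallel gripper is mounted at the origin on the work surface; the furniture and walls round the work are solid. World frame = base frame: x ahead of the robot, y to its left, z up, the work surface at z = 0. Lengths are in m, angles in rad, forces in N, time in s.
With the tool pointing down it reaches from about 0.325 to 0.85 m from the base axis. Payload 4.4 kg.
Tool frame: the origin (TCP) lies on the mounting face of the last link; the fingertips stand 199 mm ahead of it and the grasp point (between the pads) lies 180 mm ahead of it (env.hold_point_z is the z of the grasp point in the tool frame, in m); z points along the fingers, y is the direction in which the jaws open and shut (so a half turn about z gives the same grasp; the last joint's range is limited). The gripper opens to 94 mm and grips with 3 to 60 N. Pads are 16 mm wide; open, the fingers measure 119 mm over their backs; the gripper's body (75 mm by 177 mm) begins 78 mm behind the grasp point.
Start: joints at [1.119, 0.207, 1.542, -0, 1.393, -0.15], TCP at [0.171, 0.549, 0.405] pointing down, gripper open.
Joint ranges: [-2.73, 2.73], [-0.86, 2.22], [0.23, 2.46], [-1.11, 4.25], [0.08, 2.63], [-2.82, 2.82]. Speed limits (rad/s): [2.79, 2.79, 3.14, 3.14, 3.14, 3.14].

## Interface

Orientations are given as a unit quaternion [w, x, y, z].
In Python, from rig import env gives the robot as it stands.
- The arm moves only by the tool play_rows, never from a script. Its argument "deltas" is text: rows parted by semicolons, each of 7 numbers parted by spaces: the finger opening in mm, from 0 to 94, then the shift along the tool's x, y, z in units of 25 mm (1.0 is 25 mm), then the turn, a rotation vector about the tool's x, y, z in units of 5 degrees (1.0 is 5 degrees). A call has 1 to 8 rows; each row shifts and turns the pose as measured when the row begins, along the tool's axes as they then stand; what a row does not reach is not made up. A row lasts 1/12 s, in which the tool goes at most 41.7 mm and 7.16 degrees, less where a joint would pass 70% of its speed; a pose out of reach is approached as far as the arm can. A call is refused whole if a number of a shift passes 1 or a number of a turn 1, either way. A call with a gripper value outside its range is refused whole. The fingers move at their own pace and stop on an object; "grip_force" is the grip in N (left out, the last holds). Time passes only in rows, so rows that do not move let the fingers close. It gives the time, the measured TCP pose, the force and the opening at its end, in the units of the state.
- env.get_state(): the state, without advancing time (a new reading comes with each control period).
- env.grab_frame(name): name is "scene" or "side" or "wrist"; returns the picture (400x640x3 uint8, blue, green, red); there is no depth.
- env.camera_model(name): a dict with "K" (3x3 intrinsics, pixels), "R" (3x3) and "t" (3): a world point X has camera coordinates R X + t. Camera axes: x right, y down, z forward; pixel columns grow to the right and rows downward; lengths in m; the calibration is good to about 2 mm. A picture is of the moment at which its call begins: read the wrist's pose just before it. camera_model takes no time and is no camera call; for the wrist camera it gives the pose at the moment of the call.
- env.hand_in(): hands the job in, once; it reports no verdict.
Trained networks look in the newest picture that a camera, given by its name, has taken for a name from the list of things; names that differ only in an ending like _2 or _b are one class to them, and where a whole thing is asked for, a point or a joint stands for the part that bears it (a point fixed in the world has none). Each returns a list of dicts, best first, with "confidence" (0 to 1); they miss things now and then, are a little off and sometimes report something else, mostly with a low value. They report only what shows in the picture. A call takes as long as a camera call. They do not tell look-alikes from the thing itself.
- env.look_for(query, camera): "location" ([column, row] in pixels, amid what is visible of it).
- env.spot_point(query, camera): "location" ([column, row] in pixels: a listed point, or the origin of a listed thing).
The state is a dict: "time_s": time; "joints": joint angles; "joint_vel": joint speeds; "joint_efforts": joint torques, N m; "tool_pos": TCP position; "tcp_rot": TCP orientation; "force": force on the tool from outside, world axes, zero at the start; "wrist_torque": the same for the moment, N m; "width": finger opening in m.
Only numpy, scipy, OpenCV 4.12 (cv2) and the standard library are available. Lean on these libraries where they do the work, as an engineer would, in place of code of your own. Each camera call takes 0.05 s, during which the arm holds its last target.

## Working session

There is one attempt and no reset: what is moved stays moved. The work goes in short steps, Python scripts to look and compute and a tool call to move; the robot and the scene stay as the last step left them, time stands still between calls to the robot, and variables do not carry over. Pictures are saved under pics/ and viewed, and the job is handed in when it is done.

Besides the shell and the picture viewer there is one more tool, called after "Request:" as name(argument=value, ...) on one line, values as JSON. play_rows: Moves the arm, as the interface text tells. Its arguments: {"type":"object","properties":{"deltas":{"type":"string"},"grip_force":{"type":"number"}},"required":["deltas"]}

```bash
ls; mkdir -p pics; python3 - <<'E'
from rig import env
import cv2
print(env.get_state())
for c in ["scene","side","wrist"]:
    f=env.grab_frame(c); cv2.imwrite(f"pics/a_{c}.png",f)
    for q in ["trough","shield_edge","square_tube","stop_left_grip","stop_right_grip","stop_left_face","stop_right_face"]:
        print(c,q,[(([round(v) for v in d["location"]]),round(d["confidence"],2)) for d in env.spot_point(q,c)][:3])
print(env.get_state()["time_s"], env.hold_point_z)
E
```

```text
pics
{'time_s': 0.0, 'joints': array([ 1.11851859e+00,  2.07423252e-01,  1.54290366e+00, -1.51425254e-05,
        1.39349300e+00, -1.50465988e-01]), 'joint_vel': array([ 0.0010016 , -0.00034693, -0.00199054,  0.00165971, -0.00209505,
       -0.00077736]), 'joint_efforts': array([-2.20852366e-03, -3.70880699e+01, -2.81410378e+01,  6.94189919e-02,
        3.64045158e-02, -1.79046197e-04]), 'tool_pos': array([0.17075997, 0.54869605, 0.40351232]), 'tcp_rot': array([-3.23444021e-04,  1.50332353e-01,  9.88634889e-01, -1.06565030e-03]), 'force': array([ 0.66484023, -1.05511665, -0.06967469]), 'wrist_torque': array([-0.00375281, -0.03190279, -0.04915494]), 'width': 0.09399205127078578}
scene trough [([282, 166], 0.95), ([277, 138], 0.52)]
scene shield_edge [([276, 138], 0.96)]
scene square_tube [([220, 250], 0.85), ([283, 169], 0.63), ([407, 226], 0.49)]
scene stop_left_grip [([293, 191], 0.8)]
scene stop_right_grip [([294, 128], 0.7)]
scene stop_left_face [([283, 195], 0.52), ([295, 128], 0.24)]
scene stop_right_face [([286, 148], 0.77)]
side trough [([381, 241], 0.89)]
side shield_edge [([386, 205], 0.58)]
side square_tube [([380, 239], 0.93), ([239, 260], 0.87), ([360, 204], 0.38)]
side stop_left_grip [([350, 213], 0.72)]
side stop_right_grip [([409, 249], 0.72)]
side stop_left_face [([358, 228], 0.71), ([386, 202], 0.63)]
side stop_right_face [([408, 253], 0.85)]
wrist trough []
wrist shield_edge []
wrist square_tube [([126, 238], 0.56)]
wrist stop_left_grip []
wrist stop_right_grip []
wrist stop_left_face []
wrist stop_right_face []
1.2 0.1804
```

View pictures.

View pics/a_scene.png

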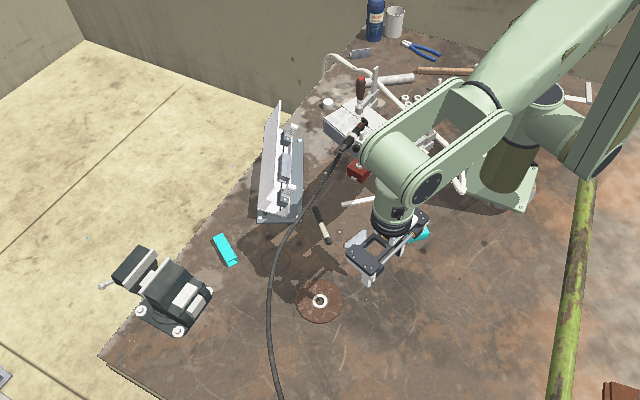

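View pics/a_side.png

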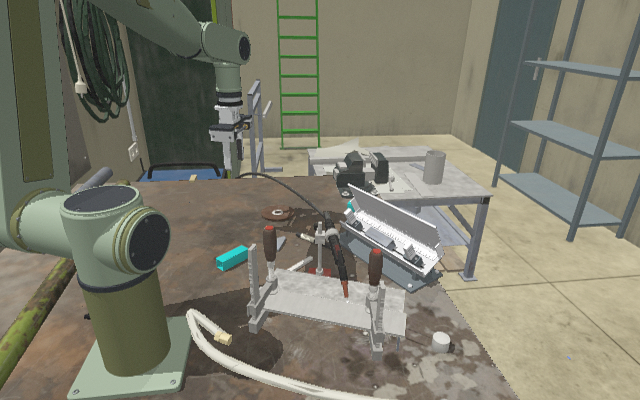

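```bash
cat > h.py <<'E'
import numpy as np, cv2
from scipy.optimize import least_squares
from scipy.spatial.transform import Rotation as Ro
from rig import env
def ray(c,px,M=None):
    m=M or env.camera_model(c);K,R,t=[np.array(m[k]) for k in "KRt"]
    d=R.T@np.linalg.solve(K,[px[0],px[1],1]);return -R.T@t,d/np.linalg.norm(d)
def tri(obs):
    A=0;b=0
    rs=[ray(c,p) for c,p in obs]
    for o,d in rs:
        P=np.eye(3)-np.outer(d,d);A=A+P;b=b+P@o
    X=np.linalg.solve(A,b);return X,[np.linalg.norm((np.eye(3)-np.outer(d,d))@(X-o)) for o,d in rs]
def proj(c,X):
    m=env.camera_model(c);p=np.array(m["K"])@(np.array(m["R"])@np.array(X)+np.array(m["t"]));return p[:2]/p[2]
E
python3 - <<'E'
from h import *
np.set_printoptions(precision=4,suppress=True)
for c in["scene","side"]:
    m=env.camera_model(c);print(c,-np.array(m["R"]).T@m["t"],np.array(m["K"])[0,0], np.array(m["R"])[2])
for n,a,b in [("trough",(282,166),(381,241)),("shield",(276,138),(386,205)),("tube",(283,169),(380,239)),("lg",(293,191),(350,213)),("rg",(294,128),(409,249)),("lf",(283,195),(358,228)),("rf",(286,148),(408,253))]:
    print(n,tri([("scene",a),("side",b)]))
E
```

```text
scene [0.0533 1.0181 1.0953] 459.1162558123326 [ 0.2799 -0.5363 -0.7963]
side [ 0.2706 -0.6185  0.6187] 385.96619219681816 [ 0.1369  0.8981 -0.4179]
trough (array([0.5856, 0.2927, 0.0537]), [np.float64(0.002580775393833164), np.float64(0.0025807753938333535)])
shield (array([0.5919, 0.2931, 0.1682]), [np.float64(0.00468697523556709), np.float64(0.004686975235566904)])
tube (array([0.5812, 0.3003, 0.0541]), [np.float64(0.001343007106580708), np.float64(0.001343007106580781)])
lg (array([0.5025, 0.3832, 0.0967]), [np.float64(0.008387741446621166), np.float64(0.008387741446621032)])
rg (array([0.6152, 0.1727, 0.0972]), [np.float64(0.002801820432063539), np.float64(0.002801820432063389)])
lf (array([0.535 , 0.3798, 0.0485]), [np.float64(0.0020010584941604352), np.float64(0.0020010584941603966)])
rf (array([0.6273, 0.2178, 0.0517]), [np.float64(0.00993613425749755), np.float64(0.009936134257497347)])
```

```bash
python3 - <<'E'
from h import *
a=cv2.imread("pics/a_scene.png")[80:240,200:400];b=cv2.imread("pics/a_side.png")[170:310,300:480]
cv2.imwrite("pics/z_scene.png",cv2.resize(a,None,fx=3.7,fy=3.7,interpolation=cv2.INTER_CUBIC))
cv2.imwrite("pics/z_side.png",cv2.resize(b,None,fx=4,fy=4,interpolation=cv2.INTER_CUBIC))
E
```

```text
(no output)
```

View pics/z_scene.png

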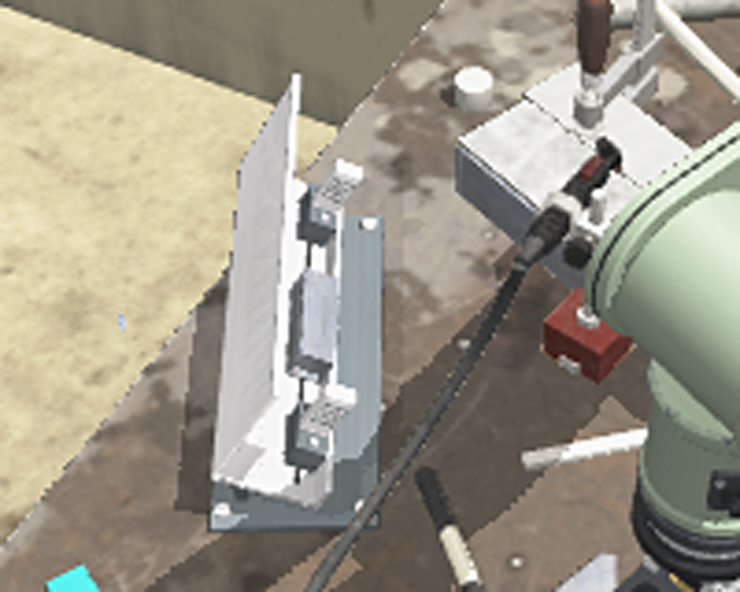

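View pics/z_side.png

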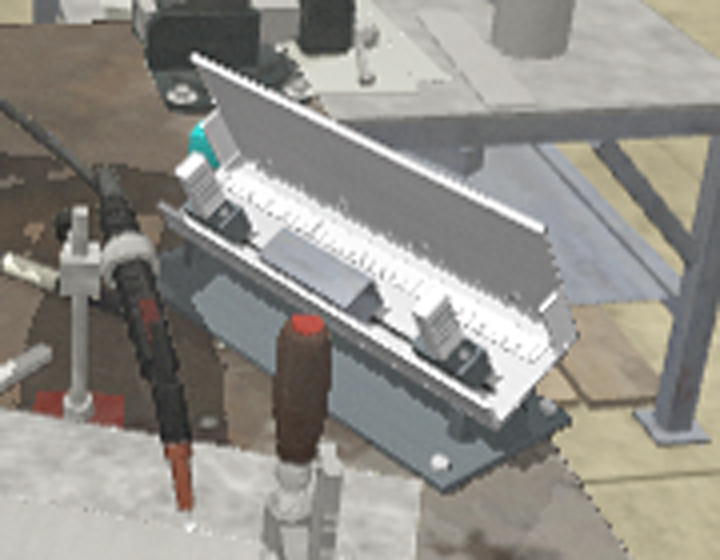

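```bash
cat > fit.py <<'E'
from h import *
np.set_printoptions(precision=4,suppress=True)
def pose(p):
    ya=p[2]; y=np.array([-np.sin(ya),np.cos(ya),0]);h=np.array([np.cos(ya),np.sin(ya),0])
    c,s=np.cos(np.pi/6),np.sin(np.pi/6)
    x=c*h+s*np.array([0,0,1]);z=-s*h+c*np.array([0,0,1])
    return np.array([p[0],p[1],0.045]),np.c_[x,y,z]
E
cat > f1.py <<'E'
from fit import *
S=lambda u,v:("scene",((u+.5)/3.7-.5+200,(v+.5)/3.7-.5+80))
D=lambda u,v:("side",((u+.5)/4-.5+300,(v+.5)/4-.5+170))
# tags: function of params -> trough mm point
obs=[(S(297,75),lambda p:(63,-165,110)),(S(275,400),lambda p:(63,165,110)),(D(193,55),lambda p:(63,165,110)),(D(545,230),lambda p:(63,-165,110)),
(D(162,207),lambda p:(-20,165,21)),(D(495,415),lambda p:(-20,-165,21)),
(S(343,393),lambda p:(0,125-p[3]*1e3,77)),(S(348,168),lambda p:(0,-125+p[4]*1e3,77)),(D(190,163),lambda p:(0,125-p[3]*1e3,77)),(D(433,293),lambda p:(0,-125+p[4]*1e3,77)),
(D(275,233),lambda p:(15,45+p[5]*1e3,30)),(D(262,258),lambda p:(-15,45+p[5]*1e3,30)),(D(383,287),lambda p:(15,-45+p[5]*1e3,30)),(D(365,305),lambda p:(-15,-45+p[5]*1e3,30)),
(S(335,275),lambda p:(-15,-45+p[5]*1e3,30)),(S(305,270),lambda p:(15,-45+p[5]*1e3,30))]
def res(p):
    o,R=pose(p);return np.concatenate([proj(c,o+R@np.array(f(p))/1e3)-np.array(px) for (c,px),f in obs])
r=least_squares(res,[.585,.293,.49,0,0,0],loss="soft_l1")
print(r.x);print(res(r.x).reshape(-1,2).round(1).tolist())
E
python3 f1.py
```

```text
[0.5909 0.2946 0.5008 0.0058 0.0102 0.002 ]
[[-0.1, -1.2], [0.6, -2.3], [-0.2, 0.2], [0.5, -0.2], [-0.9, -0.8], [-0.7, -1.9], [-0.9, -0.3], [-0.3, -0.2], [-0.2, -0.3], [-0.7, 1.2], [3.7, -1.7], [0.0, -0.9], [-0.5, -2.2], [-3.1, 0.9], [0.2, -0.7], [-0.7, -2.6]]
```

```bash
python3 - <<'E'
from fit import *
p=[.5909,.2946,.5008]
o,R=pose(p)
for n,a,b in [("handle",(360.6,80),(375.7,250)),("torchtop",(342,149),(326,212)),("torchmid",(355,127),(338,248))]:
    X,e=tri([("scene",a),("side",b)]);print(n,X,e,"trough",R.T@(X-o))
# target tools
for n,y in [("L",.125-.0058),("R",-.125+.0102)]:
    for st in(0,5,10):
        a=np.radians(st)
        zt=-(R[:,2]*np.cos(a)+R[:,0]*np.sin(a)); g=o+R@np.array([0,y,.06]); t=g-zt*.1804
        print(n,st,"grasp",g,"tcp",t,"zt",zt, R[:,1])
s=env.get_state();q=s["tcp_rot"];print(Ro.from_quat(q,scalar_first=True).as_matrix())
E
```

```text
handle [0.4741 0.0049 0.2108] [np.float64(0.0015010118734757798), np.float64(0.0015010118734758192)] trough [-0.1262 -0.198   0.2643]
torchtop [0.4141 0.2495 0.1751] [np.float64(0.0014625722453689878), np.float64(0.0014625722453688516)] trough [-0.0881  0.0454  0.201 ]
torchmid [0.4275 0.1287 0.1433] [np.float64(0.0020742829453121617), np.float64(0.002074282945312252)] trough [-0.144  -0.067   0.1966]
L 0 grasp [0.5074 0.3848 0.097 ] tcp [0.4282 0.3415 0.2532] zt [ 0.4386  0.2401 -0.866 ] [-0.4801  0.8772  0.    ]
L 5 grasp [0.5074 0.3848 0.097 ] tcp [0.4405 0.3482 0.2605] zt [ 0.3707  0.2029 -0.9063] [-0.4801  0.8772  0.    ]
L 10 grasp [0.5074 0.3848 0.097 ] tcp [0.4532 0.3551 0.2665] zt [ 0.3     0.1642 -0.9397] [-0.4801  0.8772  0.    ]
R 0 grasp [0.6197 0.1795 0.097 ] tcp [0.5406 0.1362 0.2532] zt [ 0.4386  0.2401 -0.866 ] [-0.4801  0.8772  0.    ]
R 5 grasp [0.6197 0.1795 0.097 ] tcp [0.5528 0.1429 0.2605] zt [ 0.3707  0.2029 -0.9063] [-0.4801  0.8772  0.    ]
R 10 grasp [0.6197 0.1795 0.097 ] tcp [0.5656 0.1499 0.2665] zt [ 0.3     0.1642 -0.9397] [-0.4801  0.8772  0.    ]
[[-0.9548  0.2972 -0.    ]
 [ 0.2972  0.9548 -0.    ]
 [-0.     -0.     -1.    ]]
```

```bash
cat > plan.py <<'E'
from fit import *
HP=.1804
def toolpose(p,gt,steep):
    """TCP pose with grasp point at trough coords gt (m)"""
    o,R=pose(p);a=np.radians(steep)
    zt=-(R[:,2]*np.cos(a)+R[:,0]*np.sin(a));y=R[:,1];x=np.cross(y,zt)
    T=np.c_[x,y,zt];g=o+R@np.array(gt);return g-zt*HP,T
def rows(P1,R1,n=None,width=94,k=.9):
    s=env.get_state();P=np.array(s["tool_pos"]);R=Ro.from_quat(s["tcp_rot"],scalar_first=True).as_matrix()
    d=P1-P;rv=Ro.from_matrix(R.T@R1).as_rotvec(degrees=True)
    N=n or int(np.ceil(max(np.abs(rv).max()/(5*k),np.linalg.norm(rv)/6.8,np.linalg.norm(d)/(.025*k),1)))
    print("pos err mm",(d*1e3).round(1),"in tool",(R.T@d*1e3).round(1),"rot deg",rv.round(1),"rows",N,"t",round(s["time_s"],2),"w",round(s["width"]*1e3,1))
    out=[];Rk=R.copy()
    for i in range(N):
        sh=Rk.T@d/N/.025;tu=rv/N/5
        out.append(" ".join([str(width)]+[f"{v:.2f}" for v in np.r_[sh,tu]]));Rk=Rk@Ro.from_rotvec(rv/N,degrees=True).as_matrix()
    for i in range(0,N,8):print("; ".join(out[i:i+8]))
P0=[.5909,.2946,.5008]
def where(p=P0):
    s=env.get_state();R=Ro.from_quat(s["tcp_rot"],scalar_first=True).as_matrix();o,T=pose(p)
    g=np.array(s["tool_pos"])+R[:,2]*HP;M=T.T@R
    print("grasp in trough mm",(T.T@(g-o)*1e3).round(1),"tool z",M[:,2].round(3),"y",M[:,1].round(3),"force trough",(T.T@np.array(s["force"])).round(1),"w",round(s["width"]*1e3,1),"t",round(s["time_s"],2))
E
python3 - <<'E'
from plan import *
m=env.camera_model("wrist");s=env.get_state()
R=Ro.from_quat(s["tcp_rot"],scalar_first=True).as_matrix();print("cam in tool",R.T@(-np.array(m["R"]).T@m["t"]-s["tool_pos"]))
rows(*toolpose(P0,(0,.10,.16),7))
E
```

```text
cam in tool [0.0818 0.0007 0.0196]
pos err mm [ 239.9 -238.9  -55. ] in tool [-300.1 -156.8   55. ] rot deg [ -9.2 -21.7 -45.4] rows 16 t 1.2 w 93.6
94 -0.75 -0.39 0.14 -0.12 -0.27 -0.57; 94 -0.73 -0.43 0.15 -0.12 -0.27 -0.57; 94 -0.70 -0.47 0.16 -0.12 -0.27 -0.57; 94 -0.67 -0.50 0.17 -0.12 -0.27 -0.57; 94 -0.64 -0.54 0.19 -0.12 -0.27 -0.57; 94 -0.61 -0.57 0.19 -0.12 -0.27 -0.57; 94 -0.58 -0.60 0.20 -0.12 -0.27 -0.57; 94 -0.54 -0.63 0.21 -0.12 -0.27 -0.57
94 -0.50 -0.66 0.22 -0.12 -0.27 -0.57; 94 -0.47 -0.69 0.22 -0.12 -0.27 -0.57; 94 -0.43 -0.71 0.22 -0.12 -0.27 -0.57; 94 -0.39 -0.73 0.23 -0.12 -0.27 -0.57; 94 -0.34 -0.75 0.23 -0.12 -0.27 -0.57; 94 -0.30 -0.77 0.23 -0.12 -0.27 -0.57; 94 -0.26 -0.79 0.23 -0.12 -0.27 -0.57; 94 -0.21 -0.80 0.22 -0.12 -0.27 -0.57
```

```bash
python3 - <<'E'
from fit import *
for uv in [(525,260),(505,285),(480,330),(450,380),(425,430),(390,480),(350,540)]:
    px=((uv[0]+.5)/3.7-.5+200,(uv[1]+.5)/3.7-.5+80);o,d=ray("scene",px)
    for z in(0.02,.08,.12,.16,.2,.24):
        X=o+d*(z-o[2])/d[2];print(uv,z,X[:2].round(3),proj("side",X).round(0),((proj("side",X)-[300,170])*4).round(0))
E
python3 - <<'E'
import cv2
b=cv2.imread("pics/a_side.png")[150:310,230:400]
cv2.imwrite("pics/z_side2.png",cv2.resize(b,None,fx=4.5,fy=3.7,interpolation=cv2.INTER_CUBIC)[:, :])
E
```

```text
(525, 260) 0.02 [0.473 0.125] [355. 290.] [222. 482.]
(525, 260) 0.08 [0.449 0.174] [343. 259.] [173. 356.]
(525, 260) 0.12 [0.434 0.208] [335. 239.] [141. 275.]
(525, 260) 0.16 [0.418 0.241] [327. 219.] [110. 196.]
(525, 260) 0.2 [0.402 0.274] [320. 199.] [ 79. 118.]
(525, 260) 0.24 [0.387 0.307] [312. 180.] [49. 42.]
(505, 285) 0.02 [0.475 0.158] [353. 282.] [214. 448.]
(505, 285) 0.08 [0.451 0.206] [342. 252.] [166. 329.]
(505, 285) 0.12 [0.436 0.238] [334. 233.] [136. 251.]
(505, 285) 0.16 [0.42 0.27] [326. 214.] [106. 175.]
(505, 285) 0.2 [0.404 0.302] [319. 195.] [ 76. 100.]
(505, 285) 0.24 [0.389 0.334] [312. 177.] [47. 27.]
(480, 330) 0.02 [0.471 0.212] [348. 270.] [190. 399.]
(480, 330) 0.08 [0.448 0.257] [337. 242.] [147. 288.]
(480, 330) 0.12 [0.432 0.287] [330. 224.] [118. 216.]
(480, 330) 0.16 [0.417 0.317] [323. 206.] [ 90. 144.]
(480, 330) 0.2 [0.401 0.347] [316. 188.] [62. 74.]
(480, 330) 0.24 [0.386 0.377] [309. 171.] [35.  4.]
(450, 380) 0.02 [0.468 0.27 ] [342. 258.] [169. 351.]
(450, 380) 0.08 [0.445 0.312] [332. 232.] [129. 248.]
(450, 380) 0.12 [0.43  0.339] [32
[... 436 characters left out ...]
37. 25.]
(425, 430) 0.24 [0.379 0.466] [303. 161.] [ 12. -37.]
(390, 480) 0.02 [0.463 0.378] [334. 238.] [136. 272.]
(390, 480) 0.08 [0.44  0.414] [325. 215.] [101. 182.]
(390, 480) 0.12 [0.425 0.438] [319. 200.] [ 77. 122.]
(390, 480) 0.16 [0.41  0.462] [314. 186.] [54. 62.]
(390, 480) 0.2 [0.395 0.485] [308. 171.] [31.  3.]
(390, 480) 0.24 [0.379 0.509] [302. 156.] [  8. -56.]
(350, 540) 0.02 [0.463 0.441] [331. 228.] [122. 232.]
(350, 540) 0.08 [0.44  0.473] [322. 207.] [ 89. 148.]
(350, 540) 0.12 [0.425 0.494] [317. 193.] [67. 92.]
(350, 540) 0.16 [0.41  0.516] [311. 179.] [46. 36.]
(350, 540) 0.2 [0.395 0.537] [306. 165.] [ 24. -20.]
(350, 540) 0.24 [0.379 0.559] [300. 151.] [  2. -76.]
```

View pics/z_side2.png

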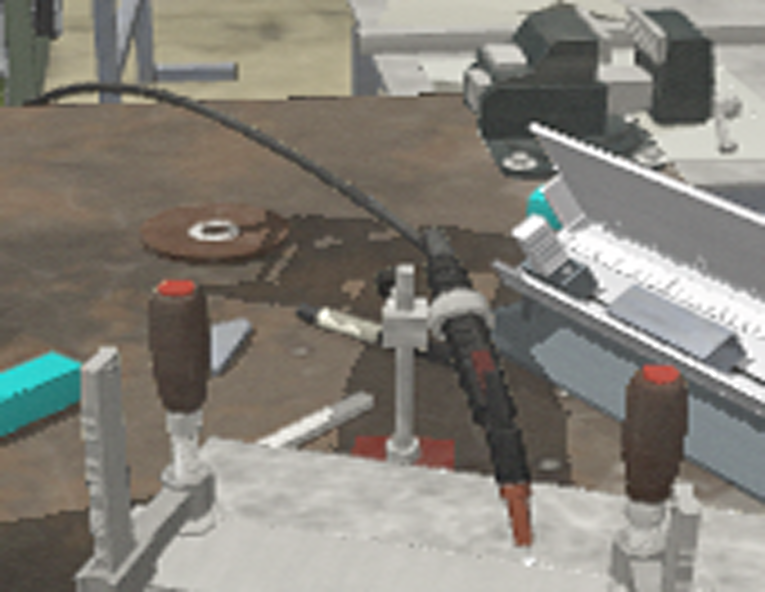

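```bash
python3 - <<'E'
from fit import *
print(tri([("scene",(352.6,135.3)),("side",(332.2,233.8))]))
side=np.array([(324.4,214.9),(312.2,204),(296.7,193.2),(281,183),(263,175.7),(247.8,173.8),(238,177)])
from numpy import interp
sc=np.array([(340,152),(330,165),(318,185),(300,208),(283,235),(272,265),(268,290),(268,320),(272,350),(280,395)])
for p in sc:
    o,d=ray("scene",p);best=None
    for z in np.arange(0,.6,.005):
        X=o+d*(z-o[2])/d[2];q=proj("side",X)
        v=interp(q[0],side[::-1,0],side[::-1,1]);e=abs(q[1]-v)
        if 238<q[0]<326 and (best is None or e<best[0]):best=(e,z,X,q)
    print(p,best)
E
```

```text
(array([0.4179, 0.1722, 0.1554]), [np.float64(0.0010802631889145786), np.float64(0.0010802631889146378)])
[340 152] (np.float64(2.424292486616679), np.float64(0.17), array([0.4144, 0.258 , 0.17  ]), array([325.0533, 212.4757]))
[330 165] (np.float64(4.646714279815399), np.float64(0.155), array([0.4232, 0.3002, 0.155 ]), array([325.7924, 210.2533]))
[318 185] (np.float64(3.8853923590467048), np.float64(0.125), array([0.4313, 0.355 , 0.125 ]), array([325.4371, 211.0146]))
[300 208] (np.float64(9.35404758213815), np.float64(0.105), array([0.445 , 0.4312, 0.105 ]), array([325.9131, 205.546 ]))
[283 235] (np.float64(9.816262238466265), np.float64(0.07), array([0.4557, 0.5063, 0.07  ]), array([325.4092, 205.0837]))
[272 265] (np.float64(0.25695785547409855), np.float64(0.005), array([0.4592, 0.568 , 0.005 ]), array([323.3008, 214.1749]))
[268 290] (np.float64(0.24866134651313132), np.float64(0.015), array([0.427 , 0.6378, 0.015 ]), array([311.7758, 203.4558]))
[268 320] (np.float64(0.2738164249466877), np.float64(0.025), array([0.382 , 0.7082, 0.025 ]), array([297.6816, 193.6101]))
[272 350] (np.float64(0.21477269248916286), np.float64(0.04), array([0.3314, 0.769 , 0.04  ]), array([283.2695, 184.2597]))
[280 395] (np.float64(0.15009517594771182), np.float64(0.045), array([0.2641, 0.8447, 0.045 ]), array([265.4389, 176.539 ]))
```

```bash
python3 - <<'E'
from plan import *
rows(*toolpose(P0,(0,.08,.17),8))
E
```

```text
pos err mm [ 247.7 -257.5  -45.2] in tool [-313.1 -172.2   45.2] rot deg [ -8.8 -20.8 -45.4] rows 17 t 1.2 w 93.6
94 -0.74 -0.41 0.11 -0.10 -0.24 -0.53; 94 -0.71 -0.44 0.12 -0.10 -0.24 -0.53; 94 -0.69 -0.47 0.13 -0.10 -0.24 -0.53; 94 -0.66 -0.51 0.14 -0.10 -0.24 -0.53; 94 -0.64 -0.54 0.15 -0.10 -0.24 -0.53; 94 -0.61 -0.57 0.16 -0.10 -0.24 -0.53; 94 -0.58 -0.60 0.16 -0.10 -0.24 -0.53; 94 -0.55 -0.63 0.17 -0.10 -0.24 -0.53
94 -0.51 -0.65 0.18 -0.10 -0.24 -0.53; 94 -0.48 -0.68 0.18 -0.10 -0.24 -0.53; 94 -0.44 -0.70 0.18 -0.10 -0.24 -0.53; 94 -0.40 -0.72 0.19 -0.10 -0.24 -0.53; 94 -0.37 -0.74 0.19 -0.10 -0.24 -0.53; 94 -0.33 -0.76 0.19 -0.10 -0.24 -0.53; 94 -0.29 -0.77 0.19 -0.10 -0.24 -0.53; 94 -0.25 -0.79 0.19 -0.10 -0.24 -0.53
94 -0.21 -0.80 0.18 -0.10 -0.24 -0.53
```

Request:
play_rows(deltas="94 -0.75 -0.4 0.1 -0.1 -0.25 -0.55; 94 -0.7 -0.45 0.1 -0.1 -0.25 -0.55; 94 -0.7 -0.5 0.1 -0.1 -0.25 -0.55; 94 -0.65 -0.5 0.15 -0.1 -0.25 -0.55; 94 -0.65 -0.55 0.15 -0.1 -0.25 -0.55; 94 -0.6 -0.55 0.15 -0.1 -0.25 -0.55; 94 -0.6 -0.6 0.15 -0.1 -0.25 -0.55; 94 -0.55 -0.65 0.15 -0.1 -0.25 -0.55")

```text
time_s: 1.87
tool_pos: [0.2915, 0.4265, 0.3862]
tcp_rot: [0.095, -0.054, 0.994, 0.024]
force: [0.5, 0.1, -0.9]
width: 0.0943
```

Request:
play_rows(deltas="94 -0.5 -0.65 0.15 -0.1 -0.25 -0.55; 94 -0.5 -0.7 0.15 -0.1 -0.25 -0.55; 94 -0.45 -0.7 0.15 -0.1 -0.25 -0.55; 94 -0.4 -0.7 0.2 -0.1 -0.25 -0.55; 94 -0.35 -0.75 0.2 -0.1 -0.25 -0.55; 94 -0.35 -0.75 0.2 -0.1 -0.25 -0.55; 94 -0.3 -0.75 0.2 -0.1 -0.25 -0.5; 94 0 0 0 0 0 0")

```text
time_s: 2.53
tool_pos: [0.405, 0.3185, 0.3713]
tcp_rot: [0.177, -0.226, 0.957, 0.042]
force: [0.1, 0.2, 0.4]
width: 0.0939
```

```bash
python3 - <<'E'
from plan import *
where()
rows(*toolpose(P0,(0,.08,.17),8))
E
```

```text
grasp in trough mm [  3.3 108.  180.3] tool z [-0.158 -0.012 -0.987] y [ 0.032  0.999 -0.018] force trough [0.4 0.2 0.3] w 93.9 t 2.53
pos err mm [ 13.7 -27.  -11.8] in tool [  4.1 -30.3  11.1] rot deg [-0.7 -1.1 -2. ] rows 2 t 2.53 w 93.9
94 0.08 -0.61 0.22 -0.07 -0.11 -0.20; 94 0.09 -0.61 0.22 -0.07 -0.11 -0.20
```

Request:
play_rows(deltas="94 0.1 -0.6 0.2 -0.1 -0.1 -0.2; 94 0.1 -0.6 0.2 -0.1 -0.1 -0.2; 94 0 0 0 0 0 0")

```text
time_s: 2.78
tool_pos: [0.418, 0.2908, 0.3606]
tcp_rot: [0.184, -0.242, 0.951, 0.05]
force: [-0.1, -0.8, -2.1]
width: 0.0938
```

```bash
python3 - <<'E'
from plan import *
where()
f=env.grab_frame("wrist");cv2.imwrite("pics/b_w.png",f);np.savez("b_w.npz",**{k:np.array(v) for k,v in env.camera_model("wrist").items() if k in "KRt"})
for q in ["square_tube","stop_left_grip","stop_right_grip","stop_left_face","stop_right_face"]:
    print(q,[(([round(v) for v in d["location"]]),round(d["confidence"],2)) for d in env.spot_point(q,"wrist")][:3])
o,R=pose(P0)
for n,g in [("lg",(0,.1192,.06)),("lf",(0,.0967,.015)),("tubeL",(0,.047,.015)),("tubeR",(0,-.043,.015)),("rf",(0,-.0923,.015)),("rg",(0,-.1148,.06))]: print(n,proj("wrist",o+R@np.array(g)).round())
E
```

```text
grasp in trough mm [ -0.4  80.8 171.4] tool z [-0.14   0.006 -0.99 ] y [0.004 1.    0.006] force trough [-1.4 -0.7 -1.6] w 93.8 t 2.78
square_tube [([450, 281], 0.81), ([247, 207], 0.72)]
stop_left_grip [([363, 212], 0.89)]
stop_right_grip [([242, 204], 0.65), ([87, 215], 0.59)]
stop_left_face [([333, 205], 0.65)]
stop_right_face [([143, 203], 0.73), ([86, 214], 0.3)]
lg [362. 215.]
lf [333. 206.]
tubeL [282. 206.]
tubeR [190. 206.]
rf [140. 206.]
rg [ 85. 215.]
```

View pics/b_w.png

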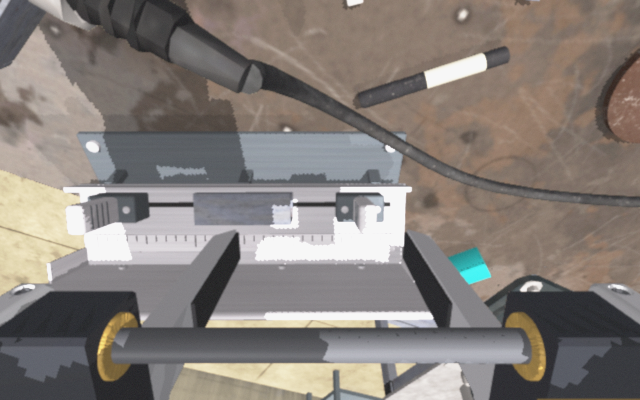

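```bash
python3 - <<'E'
from plan import *
o,R=pose(P0)
f=cv2.imread("pics/b_w.png")
for y in(.047,-.043):
  for x in(-.015,.015): print(y,x,proj("wrist",o+R@np.array((x,y,.03))).round(1))
for n,y in(("lf",.0967),("rf",-.0923)): print(n,[proj("wrist",o+R@np.array((x,y,.028))).round(1) for x in(-.013,.013)])
for n,y in(("ltop",.1192),("rtop",-.1148)): print(n,[proj("wrist",o+R@np.array((x,y+s,.077))).round(1) for x in(-.012,.012) for s in(-.007,.007)])
cv2.imwrite("pics/b_z.png",cv2.resize(f[175:260,55:255],None,fx=4,fy=4,interpolation=cv2.INTER_CUBIC))
cv2.imwrite("pics/b_z2.png",cv2.resize(f[175:260,235:435],None,fx=4,fy=4,interpolation=cv2.INTER_CUBIC))
E
```

```text
0.047 -0.015 [280.3 192.6]
0.047 0.015 [280.8 224.2]
-0.043 -0.015 [183.3 192.7]
-0.043 0.015 [185.1 224.3]
lf [array([333.6, 194.4]), array([333.4, 221.5])]
rf [array([131.3, 194.6]), array([133.5, 221.9])]
ltop [array([355.7, 204.1]), array([373.3, 204.1]), array([355.3, 233.5]), array([372.6, 233.5])]
rtop [array([ 60. , 204.5]), array([ 77.8, 204.4]), array([ 63.3, 234. ]), array([ 80.9, 234. ])]
```

View pics/b_z.png

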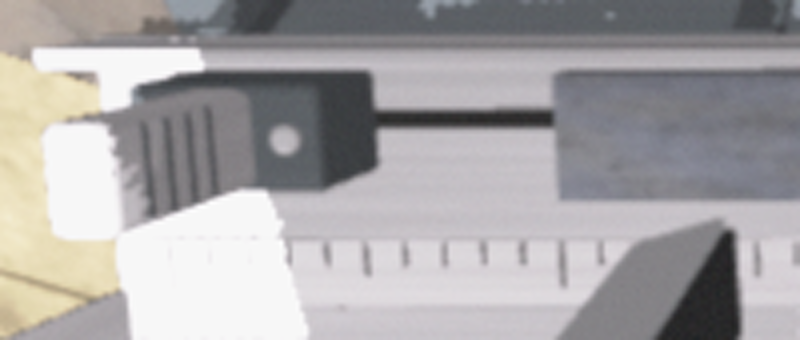

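View pics/b_z2.png

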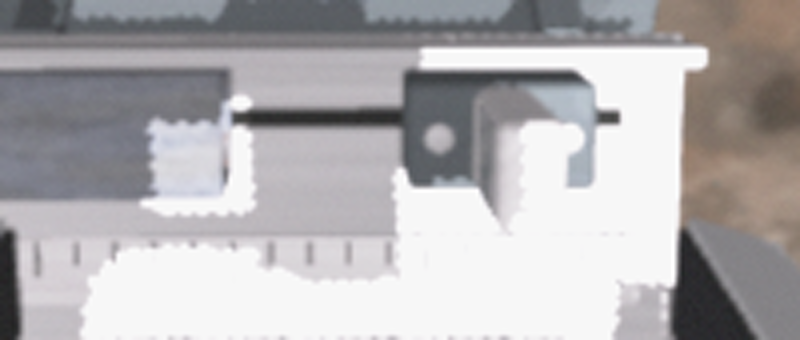

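```bash
python3 - <<'E'
from plan import *
o,R=pose(P0)
for y in(.165,-.165): print(proj("wrist",o+R@np.array((-.02,y,.021))).round(1))
rows(*toolpose(P0,(0,.1215,.06),8),width=60)
E
```

```text
[404.7 186.1]
[ 58.  186.4]
pos err mm [ 29.3  61.5 -97.8] in tool [-14.4  39.  111.7] rot deg [0.4 0.1 0. ] rows 6 t 3.08 w 93.9
60 -0.10 0.26 0.74 0.01 0.00 0.00; 60 -0.10 0.26 0.74 0.01 0.00 0.00; 60 -0.10 0.26 0.74 0.01 0.00 0.00; 60 -0.10 0.26 0.74 0.01 0.00 0.00; 60 -0.10 0.26 0.74 0.01 0.00 0.00; 60 -0.10 0.26 0.74 0.01 0.00 0.00
```

Request:
play_rows(deltas="60 -0.1 0.8 0.2 0 0 0; 60 -0.1 0.8 0.4 0 0 0; 60 -0.1 0 0.9 0 0 0; 60 -0.1 0 0.9 0 0 0; 60 -0.1 0 0.6 0 0 0; 60 0 0 0 0 0 0")

```text
time_s: 3.58
tool_pos: [0.4321, 0.3553, 0.3002]
tcp_rot: [0.189, -0.246, 0.949, 0.053]
force: [-0.3, 0.7, -0.2]
width: 0.0607
```

```bash
python3 - <<'E'
from plan import *
where()
rows(*toolpose(P0,(0,.1215,.06),8),width=60)
f=env.grab_frame("wrist");cv2.imwrite("pics/c_w.png",f)
for q in ["stop_left_grip"]:
    print(q,[(([round(v) for v in d["location"]]),round(d["confidence"],2)) for d in env.spot_point(q,"wrist")][:3])
o,R=pose(P0);print(proj("wrist",o+R@np.array((0,.1215,.06))))
E
```

```text
grasp in trough mm [  9.1 131.4  97.2] tool z [-0.128  0.011 -0.992] y [-0.003  1.     0.011] force trough [-0.   0.7 -0.2] w 60.7 t 3.58
pos err mm [ 14.9  -0.9 -36. ] in tool [ 2.3 -8.4 38. ] rot deg [0.6 0.7 0.3] rows 2 t 3.58 w 60.7
60 0.05 -0.17 0.76 0.06 0.07 0.03; 60 0.04 -0.16 0.76 0.06 0.07 0.03
stop_left_grip [([299, 223], 0.85)]
[303.6236 222.7093]
```

View pics/c_w.png

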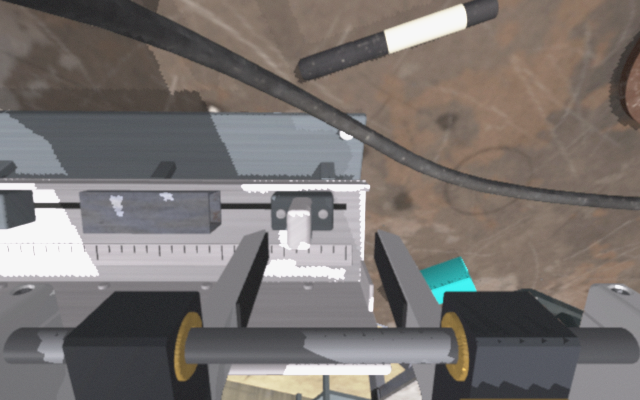

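Request:
play_rows(deltas="60 0 -0.4 0.4 0 0 0; 60 0.1 -0.1 0.5 0 0.1 0; 60 0 0 0.5 0 0 0; 60 0 0 0.1 0 0 0; 60 0 0 0 0 0 0")

```text
time_s: 4.1
tool_pos: [0.4493, 0.3518, 0.2698]
tcp_rot: [0.19, -0.246, 0.949, 0.054]
force: [-0.2, 0.1, -0.9]
width: 0.06
```

```bash
python3 - <<'E'
from plan import *
where()
f=env.grab_frame("wrist");cv2.imwrite("pics/d_w.png",f)
E
```

```text
grasp in trough mm [  5.8 120.3  64.1] tool z [-0.127  0.011 -0.992] y [-0.003  1.     0.012] force trough [-0.5  0.1 -0.7] w 60.0 t 4.1
```

View pics/d_w.png

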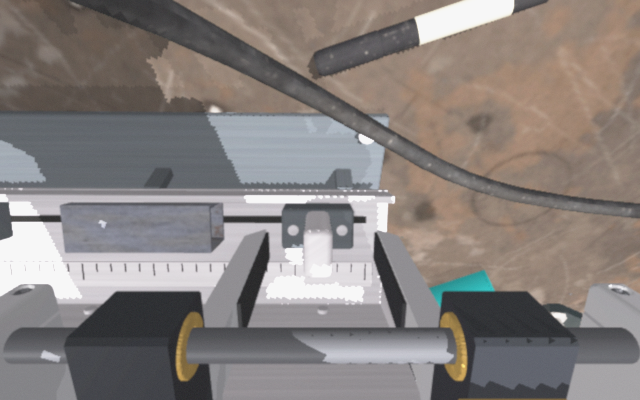

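Request:
play_rows(deltas="8 0.1 0 0.1 0 0 0; 8 0 0 0 0 0 0; 8 0 0 0 0 0 0; 8 0 0 0 0 0 0; 8 0 0 0 0 0 0; 8 0 0 0 0 0 0; 8 0 0 0 0 0 0; 8 0 0 0 0 0 0", grip_force=20)

```text
time_s: 4.82
tool_pos: [0.448, 0.3512, 0.2682]
tcp_rot: [0.191, -0.247, 0.949, 0.054]
force: [-0.4, -0.1, -0.8]
width: 0.0139
```

```bash
python3 - <<'E'
from plan import *
where()
f=env.grab_frame("wrist");cv2.imwrite("pics/e_w.png",f)
E
```

```text
grasp in trough mm [  4.2 120.2  63.4] tool z [-0.124  0.01  -0.992] y [-0.005  1.     0.011] force trough [-0.8  0.1 -0.5] w 13.9 t 4.82
```

View pics/e_w.png

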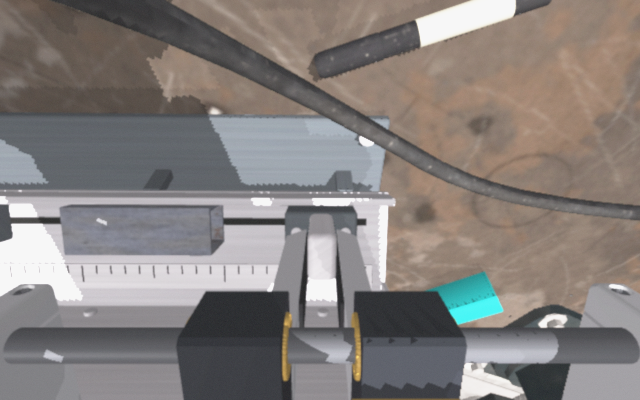

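```bash
python3 - <<'E'
from plan import *
o,R=pose(P0);f=cv2.imread("pics/e_w.png")
for y in(.0977,.06,.055,.05): print(y,proj("wrist",o+R@np.array((-.013,y,.028))).round(1),proj("wrist",o+R@np.array((-.015,y,.0))).round(1))
cv2.imwrite("pics/e_z.png",cv2.resize(f[180:280,170:370],None,fx=4,fy=4,interpolation=cv2.INTER_CUBIC))
E
```

```text
0.0977 [282.5 213.3] [286.5 202.2]
0.06 [221.1 213.1] [232.3 202.1]
0.055 [213.  213.1] [225.1 202. ]
0.05 [204.8 213.1] [217.9 202. ]
```

View pics/e_z.png

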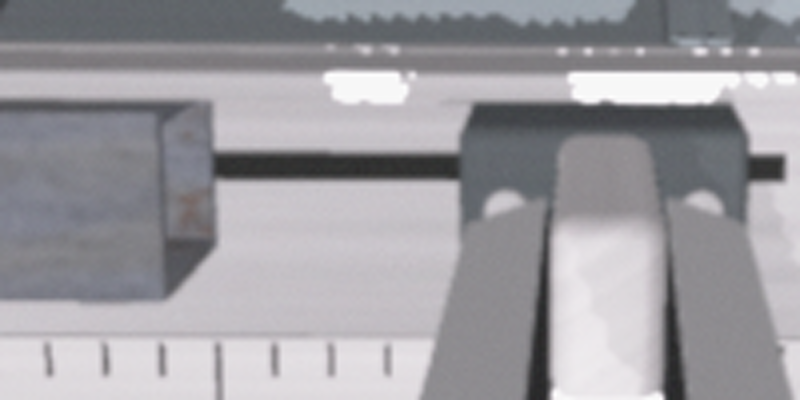

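Request:
play_rows(deltas="8 0 -0.3 0 0 0 0; 8 0 -0.3 0 0 0 0; 8 0 -0.3 0 0 0 0; 8 0 -0.3 0 0 0 0; 8 0 -0.2 0 0 0 0; 8 0 0 0 0 0 0")

```text
time_s: 5.37
tool_pos: [0.465, 0.3199, 0.2681]
tcp_rot: [0.19, -0.247, 0.949, 0.057]
force: [-1.8, 2.7, 0.3]
width: 0.0141
```

```bash
python3 - <<'E'
from plan import *
where()
f=env.grab_frame("wrist");cv2.imwrite("pics/f_z.png",cv2.resize(f[180:280,170:370],None,fx=4,fy=4,interpolation=cv2.INTER_CUBIC))
E
```

```text
grasp in trough mm [ 4.1 85.6 63.4] tool z [-0.124  0.016 -0.992] y [-0.002  1.     0.017] force trough [-0.1  3.2  0.4] w 14.1 t 5.37
```

View pics/f_z.png

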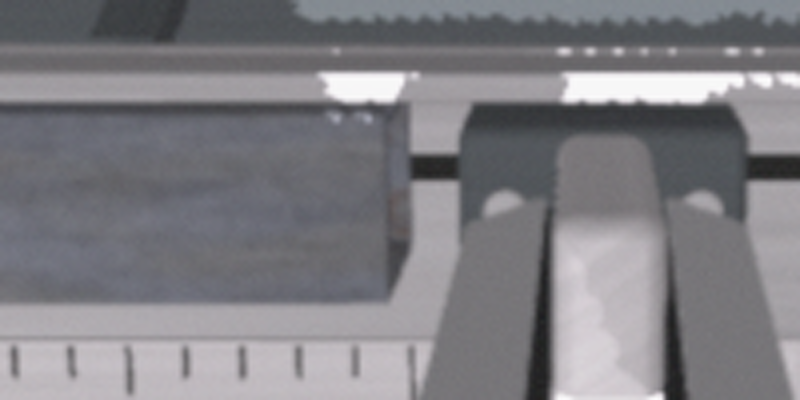

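Request:
play_rows(deltas="8 0 -0.2 0 0 0 0; 8 0 -0.2 0 0 0 0; 8 0 0 0 0 0 0")

```text
time_s: 5.67
tool_pos: [0.4702, 0.3105, 0.2682]
tcp_rot: [0.19, -0.247, 0.949, 0.056]
force: [-1.9, 2.4, -0.1]
width: 0.0143
```

```bash
python3 - <<'E'
from plan import *
where()
f=env.grab_frame("wrist");cv2.imwrite("pics/g_z.png",cv2.resize(f[180:280,170:370],None,fx=4,fy=4,interpolation=cv2.INTER_CUBIC))
E
```

```text
grasp in trough mm [ 4.1 74.9 63.5] tool z [-0.124  0.016 -0.992] y [-0.003  1.     0.017] force trough [-0.5  3.   0.1] w 14.3 t 5.67
```

View pics/g_z.png

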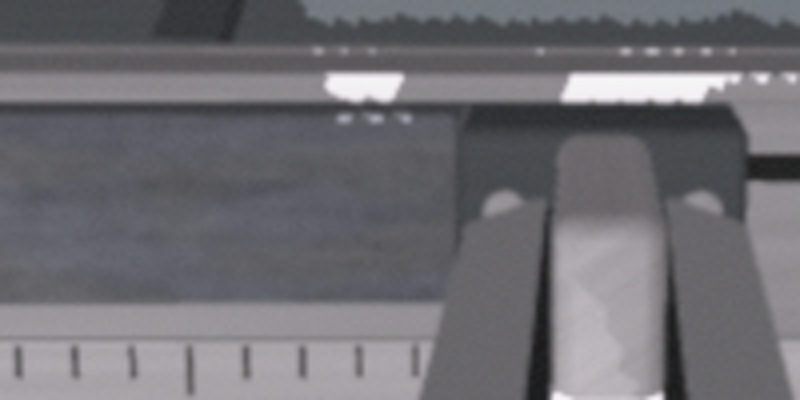

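Request:
play_rows(deltas="40 0 0 0 0 0 0; 40 0 0 0 0 0 0; 40 0 0 0 0 0 0; 40 0 0 0 0 0 0; 40 0 0 -0.5 0 0 0; 40 0 0 -0.8 0 0 0; 40 0 0 -0.9 0 0 0; 40 0.2 0 -0.9 0 0 0")

```text
time_s: 6.38
tool_pos: [0.4405, 0.2907, 0.3341]
tcp_rot: [0.186, -0.247, 0.95, 0.053]
force: [-0.4, -0.4, 0.8]
width: 0.0399
```

```bash
python3 - <<'E'
from plan import *
where()
rows(*toolpose(P0,(.002,-.08,.165),8),width=60)
f=env.grab_frame("wrist");cv2.imwrite("pics/h.png",f)
E
```

```text
grasp in trough mm [  4.4  71.1 138.5] tool z [-0.134  0.013 -0.991] y [-0.004  1.     0.013] force trough [-0.1 -0.1  1. ] w 39.9 t 6.38
pos err mm [  58.7 -137.5   22.1] in tool [   5.9 -148.4  -27.8] rot deg [0.7 0.3 0.3] rows 7 t 6.38 w 39.9
60 0.03 -0.85 -0.16 0.02 0.01 0.01; 60 0.03 -0.85 -0.16 0.02 0.01 0.01; 60 0.03 -0.85 -0.16 0.02 0.01 0.01; 60 0.03 -0.85 -0.15 0.02 0.01 0.01; 60 0.03 -0.85 -0.15 0.02 0.01 0.01; 60 0.03 -0.85 -0.15 0.02 0.01 0.01; 60 0.03 -0.85 -0.15 0.02 0.01 0.01
```

View pics/h.png

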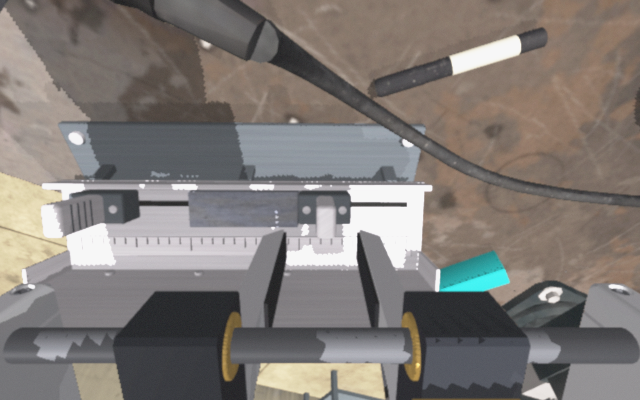

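Request:
play_rows(deltas="60 0 -0.8 -0.4 0 0 0; 60 0 -0.9 -0.3 0 0 0; 60 0 -0.9 -0.1 0 0 0; 60 0.1 -0.9 -0.1 0 0 0; 60 0.1 -0.9 0 0.1 0 0.1; 60 0.1 -0.9 0 0 0 0; 60 0 -0.9 0 0 0 0; 60 0 0 0 0 0 0")

```text
time_s: 7.1
tool_pos: [0.5051, 0.1427, 0.3575]
tcp_rot: [0.194, -0.245, 0.949, 0.049]
force: [0.9, 0.9, -1.1]
width: 0.0598
```

```bash
python3 - <<'E'
from plan import *
where()
f=env.grab_frame("wrist");cv2.imwrite("pics/i.png",f)
for q in ["stop_right_grip","stop_right_face"]:
    print(q,[(([round(v) for v in d["location"]]),round(d["confidence"],2)) for d in env.spot_point(q,"wrist")][:3])
o,R=pose(P0);print(proj("wrist",o+R@np.array((0,-.111,.06))),proj("wrist",o+R@np.array((0,-.101,.06))))
rows(*toolpose(P0,(.003,-.111,.085),8),width=60)
E
```

```text
grasp in trough mm [  6.3 -92.  165.6] tool z [-0.12   0.    -0.993] y [-0.004  1.     0.001] force trough [ 0.5  0.3 -1.6] w 59.8 t 7.1
stop_right_grip [([291, 204], 0.9)]
stop_right_face [([322, 197], 0.83)]
[291.4017 209.5652] [303.5073 209.6259]
pos err mm [ 46.7   0.1 -69.5] in tool [-10.5 -22.8  80. ] rot deg [0.2 1.  0.3] rows 4 t 7.25 w 60.1
60 -0.10 -0.23 0.80 0.01 0.05 0.02; 60 -0.11 -0.23 0.80 0.01 0.05 0.02; 60 -0.11 -0.23 0.80 0.01 0.05 0.02; 60 -0.12 -0.22 0.80 0.01 0.05 0.02
```

View pics/i.png

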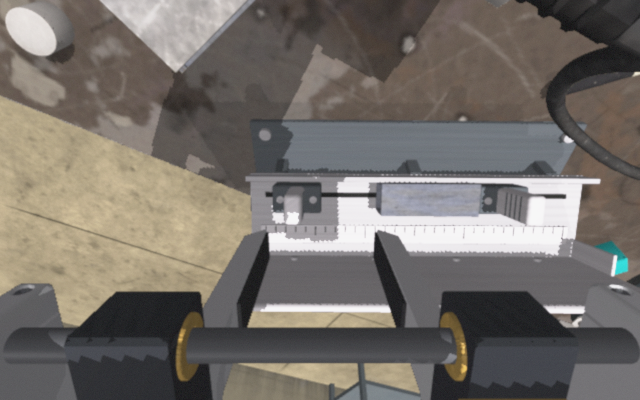

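```bash
python3 - <<'E'
from plan import *
cv2.imwrite("pics/j.png",env.grab_frame("side"));f=env.grab_frame("scene");cv2.imwrite("pics/j2.png",cv2.resize(f[60:300,200:480],None,fx=2.8,fy=2.5))
E
```

```text
(no output)
```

View pics/j.png

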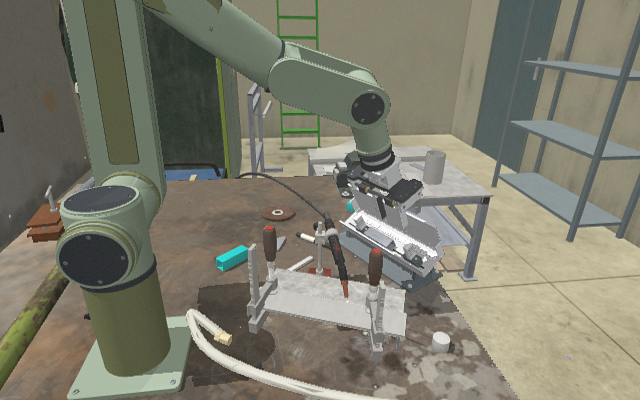

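View pics/j2.png

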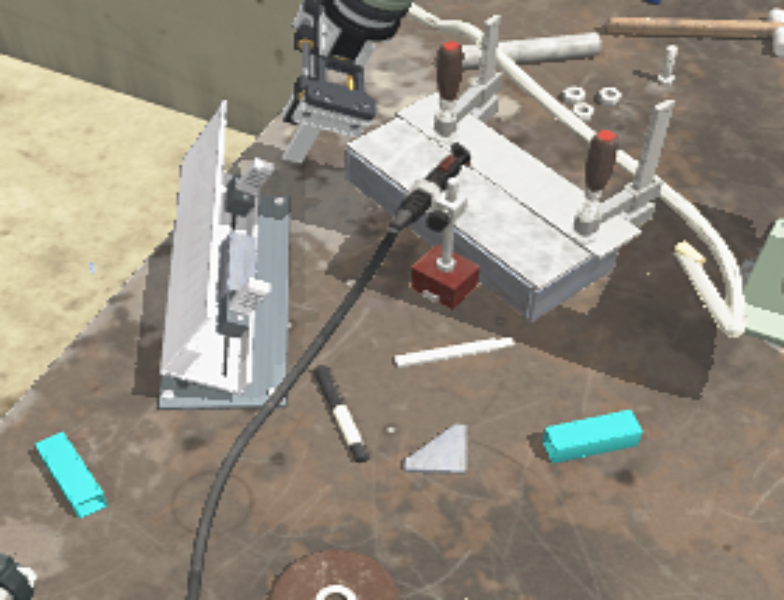

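Request:
play_rows(deltas="60 -0.1 -0.7 0.4 0 0 0; 60 -0.1 -0.2 0.8 0 0.2 0; 60 -0.1 0 0.8 0 0 0; 60 -0.1 0 0.7 0 0 0; 60 0 0 0 0 0 0")

```text
time_s: 7.77
tool_pos: [0.5441, 0.1497, 0.2986]
tcp_rot: [0.187, -0.252, 0.948, 0.049]
force: [-1.1, 0.4, -0.2]
width: 0.0599
```

```bash
python3 - <<'E'
from plan import *
where()
f=env.grab_frame("wrist");cv2.imwrite("pics/k.png",f)
rows(*toolpose(P0,(.003,-.111,.062),8),width=60)
E
```

```text
grasp in trough mm [   6.6 -103.5   96.2] tool z [-0.135  0.006 -0.991] y [-0.016  1.     0.009] force trough [-0.7  0.9  0.2] w 59.9 t 7.77
pos err mm [ 16.    1.5 -32.3] in tool [-1.3 -6.6 35.4] rot deg [0.4 0.3 1. ] rows 2 t 7.82 w 60.6
60 -0.03 -0.13 0.71 0.04 0.03 0.10; 60 -0.03 -0.13 0.71 0.04 0.03 0.10
```

View pics/k.png

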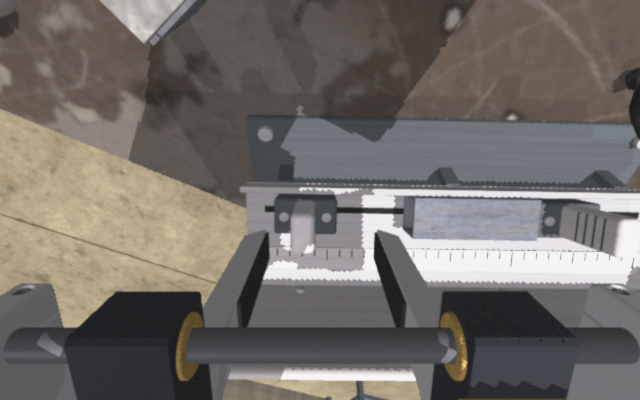

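Request:
play_rows(deltas="60 0 -0.4 0.3 0 0 0.1; 60 0 0 0.6 0 0 0.1; 60 0 0 0.5 0 0 0; 60 0 0 0 0 0 0")

```text
time_s: 8.15
tool_pos: [0.5616, 0.1487, 0.2695]
tcp_rot: [0.19, -0.245, 0.949, 0.051]
force: [-1.1, -0.2, -0.0]
width: 0.06
```

```bash
python3 - <<'E'
from plan import *
where()
f=env.grab_frame("wrist");cv2.imwrite("pics/l.png",f)
E
```

```text
grasp in trough mm [   6.2 -113.    63.4] tool z [-0.128  0.005 -0.992] y [-0.003  1.     0.005] force trough [-0.9  0.3  0.5] w 60.0 t 8.15
```

View pics/l.png

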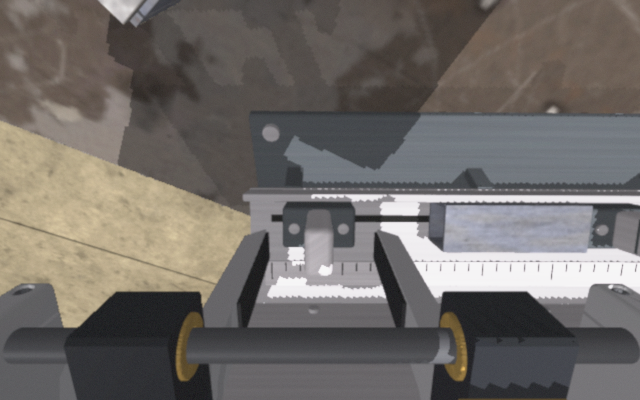

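Centred on the tab (col 318 against finger middle 320). Close.

Request:
play_rows(deltas="8 0.1 0 0.1 0 0 0; 8 0 0 0 0 0 0; 8 0 0 0 0 0 0; 8 0 0 0 0 0 0; 8 0 0 0 0 0 0; 8 0 0 0 0 0 0; 8 0 0 0 0 0 0; 8 0 0 0 0 0 0", grip_force=20)

```text
time_s: 8.87
tool_pos: [0.561, 0.1474, 0.2706]
tcp_rot: [0.193, -0.245, 0.949, 0.05]
force: [1.1, 0.7, -2.3]
width: 0.0138
```

```bash
python3 - <<'E'
from plan import *
where()
f=env.grab_frame("wrist");cv2.imwrite("pics/m_z.png",cv2.resize(f[180:280,270:470],None,fx=4,fy=4,interpolation=cv2.INTER_CUBIC))
E
```

```text
grasp in trough mm [   7.  -114.4   64.8] tool z [-0.122  0.002 -0.993] y [-0.005  1.     0.002] force trough [-0.   0.1 -2.6] w 13.8 t 8.87
```

View pics/m_z.png

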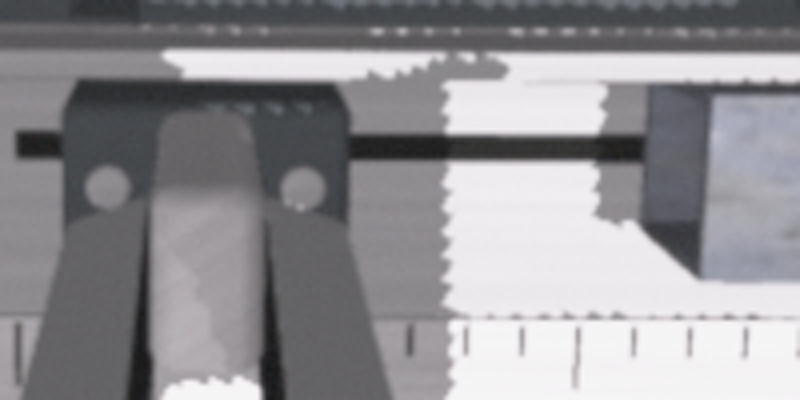

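Request:
play_rows(deltas="8 0 0.3 0 0 0 0; 8 0 0.3 0 0 0 0; 8 0 0.3 0 0 0 0; 8 0 0.3 0 0 0 0; 8 0 0.3 0 0 0 0; 8 0 0.3 0 0 0 0; 8 0 0 0 0 0 0")

```text
time_s: 9.5
tool_pos: [0.5384, 0.1885, 0.2705]
tcp_rot: [0.194, -0.244, 0.949, 0.047]
force: [2.2, -2.4, -1.2]
width: 0.014
```

```bash
python3 - <<'E'
from plan import *
where()
f=env.grab_frame("wrist");cv2.imwrite("pics/n_z.png",cv2.resize(f[180:280,270:470],None,fx=4,fy=4,interpolation=cv2.INTER_CUBIC))
E
```

```text
grasp in trough mm [  7.  -68.6  64.7] tool z [-0.12  -0.004 -0.993] y [-0.005  1.    -0.003] force trough [ 0.1 -3.2 -1.4] w 14.0 t 9.5
```

View pics/n_z.png

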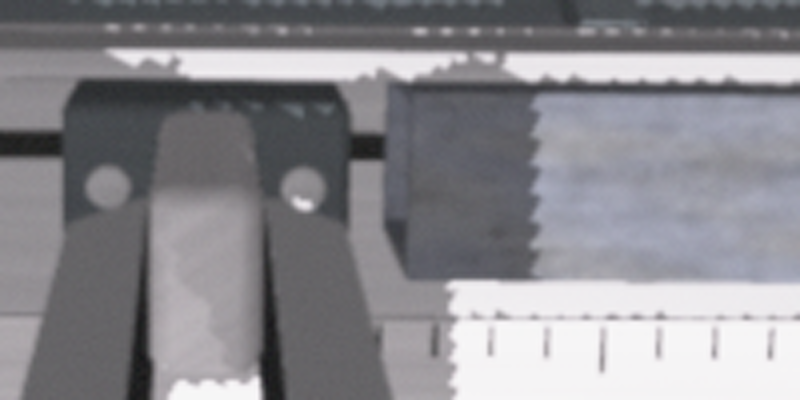

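Request:
play_rows(deltas="8 0 0.15 0 0 0 0; 8 0 0.15 0 0 0 0; 8 0 0 0 0 0 0")

```text
time_s: 9.8
tool_pos: [0.5345, 0.1959, 0.2705]
tcp_rot: [0.194, -0.245, 0.949, 0.048]
force: [0.6, -2.1, -0.9]
width: 0.0143
```

```bash
python3 - <<'E'
from plan import *
where()
f=env.grab_frame("wrist");cv2.imwrite("pics/o_z.png",cv2.resize(f[180:280,270:470],None,fx=4,fy=4,interpolation=cv2.INTER_CUBIC))
E
```

```text
grasp in trough mm [  7.1 -60.1  64.7] tool z [-0.12  -0.003 -0.993] y [-0.005  1.    -0.003] force trough [-0.9 -2.1 -0.5] w 14.3 t 9.8
```

View pics/o_z.png

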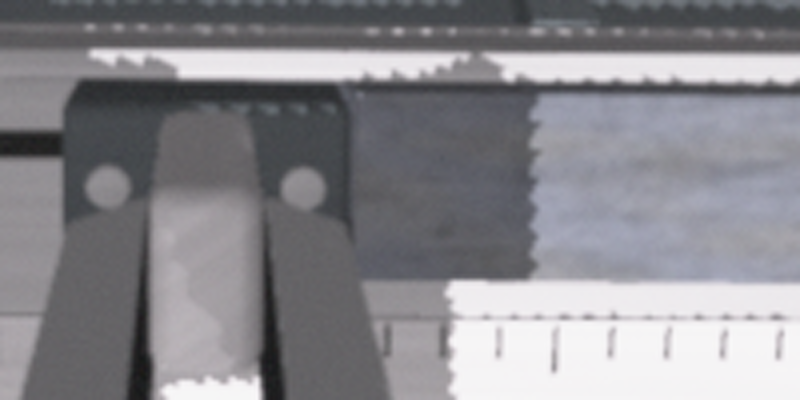

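Request:
play_rows(deltas="40 0 0 0 0 0 0; 40 0 0 0 0 0 0; 40 0 0 0 0 0 0; 40 0 0 0 0 0 0; 40 0 0 -0.5 0 0 0; 40 0 0 -0.8 0 0 0; 40 0 0 -0.9 0 0 0; 40 0.2 0 -0.9 0 0 0")

```text
time_s: 10.52
tool_pos: [0.501, 0.1802, 0.3364]
tcp_rot: [0.187, -0.245, 0.95, 0.051]
force: [-0.5, -0.0, 0.6]
width: 0.04
```

Request:
play_rows(deltas="40 0 0.5 -0.8 0 0 0; 40 0 0.8 -0.5 0 0 0; 40 0 0.8 0 0 0 0; 40 0 0 0 0 0 0; 40 0 0 0 0 0 0")

```text
time_s: 10.93
tool_pos: [0.4632, 0.2202, 0.3743]
tcp_rot: [0.192, -0.244, 0.949, 0.051]
force: [0.2, -0.6, -0.8]
width: 0.0404
```

```bash
python3 - <<'E'
from plan import *
where()
f=env.grab_frame("wrist");cv2.imwrite("pics/p.png",f);cv2.imwrite("pics/p_z.png",cv2.resize(f[165:255,200:400],None,fx=4,fy=4,interpolation=cv2.INTER_CUBIC))
g=env.grab_frame("side");cv2.imwrite("pics/p_s.png",cv2.resize(g[170:310,300:480],None,fx=4,fy=4,interpolation=cv2.INTER_CUBIC))
o,R=pose(P0);print([proj("wrist",o+R@np.array((-.015,y,.03))).round(1) for y in (.0524,-.0376)])
E
```

```text
grasp in trough mm [ 14.3  -3.3 180. ] tool z [-0.124  0.004 -0.992] y [-0.001  1.     0.004] force trough [-0.5 -0.6 -0.6] w 40.4 t 10.93
[array([379.1, 177. ]), array([283.9, 177. ])]
```

View pics/p_z.png

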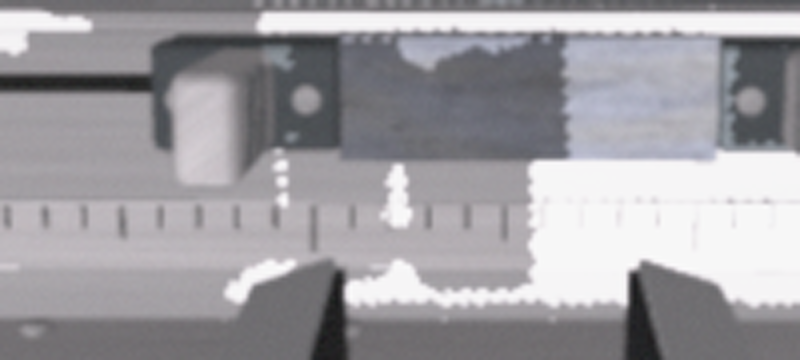

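View pics/p_s.png

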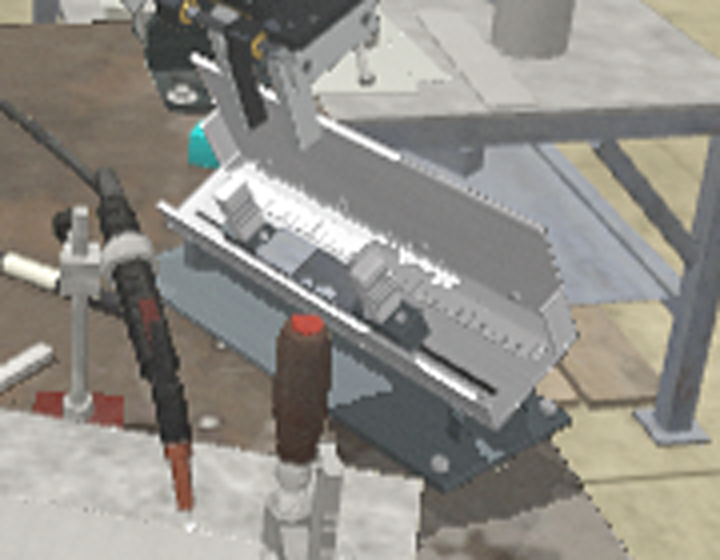

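```bash
python3 -c "
from rig import env
print(env.hand_in(), env.get_state()['time_s'])"
```

```text
the job is handed in; nothing more can be done
the job is handed in; nothing more can be done
```

I gripped each stop by its tab at about 20 N, slid the left one in about 45 mm and the right one about 54 mm, released both and backed the gripper clear. The job was handed in at about 11 s robot time; the limit is 48 s.

**Stops:** the two release positions put the end faces about 90 mm apart, which is the tube's own length. The last wrist picture shows both stops at the tube ends, with at most about 1 mm of gap at the left one.

**Tube:** it still lies flat and straight in the trough, and in the wrist pictures it shifted by no more than a millimetre or so.

**Forces:** outside force stayed around 3 N while sliding, and near zero once the gripper was clear.

**Disagreement between checks:**
- The first fit from the scene and side cameras put the tube about 9 mm too far to the right along the track compared with the close wrist views. It also put the trough about 5 mm off.
- The wrist gap estimates for the left stop (about 41 and 45 mm) differed too.
- I went by the wrist views, re-measuring between moves.

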